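# Tip the tall tub of battery cells over the edge stop

## Task

Two tubs stand side by side on the deck of the grey metal emptying bench. Push the tall one over the bench's edge stop, without ever lifting it off the bench, so that it falls onto its side on the ramp with its mouth towards the trough and both battery cells roll out into the trough; leave the tub lying there.

Things in the scene. Friction and masses are not known exactly. Their poses are not given: they have to be found in the camera images.
- bench: Fixed grey metal bench, 300 wide (y), all in mm. Origin: table height, mid-width, under the stop's robot-side face; x away from robot, z up. x -130..0: deck at z 45, both tubs on it; 0..6: stop (steel lip), top z 53; 6..131: ramp down at 16 deg, z 53 to 17; 131..240: trough, floor z 5, walls to z 32. Ramp sides to z 65. The low tub stands 134-210 beside the tall one.
- tall_tub: Open white tub, mm: x 76, y 64, 120 tall, walls 3, 0.2 kg, holds two cells (low tub: 55 tall). Origin: underside centre; z out of the mouth, x to the stop. Starts upright on the deck, 3-12 short of the stop, square within 5 deg, on the left or right half. Pushed high on its robot side it turns over the stop, falls by itself past 55 deg, and lying on the ramp is at most 130 above the table.
- cell_a: Round dark battery cell, 26 mm in diameter, 50 mm long, 65 g, lying in the tall tub. Origin at its middle; y is its axis, lying across the bench, so it rolls down the ramp.
- cell_b: The second battery cell in the tall tub, the same as cell_a.
Not all that is in view belongs to the job. Leave any purple or yellow look-alike of the tall_tub alone.

How it is judged:
On the way:
1. the tub leans over the stop, tilted 20 to 60 degrees, its underside still at the deck and behind the stop (angle between tall_tub's own z axis and vertical between 0.35 and 1.05 rad and x of tall_tub in the frame of bench between -0.08 and 0 m and z of tall_tub in the frame of bench below 0.1 m).
At the end, for the whole second after the job is handed in: The tall tub lies at rest on its side on the ramp, tilted 90 to 126 degrees from upright with its mouth towards the trough, within 26 degrees of square to the stop, its underside between 30 mm before and 90 mm past the stop; both cells have left its mouth and lie at rest in the trough (angle between tall_tub's own z axis and vertical between 1.57 and 2.2 rad and x of tall_tub in the frame of bench between -0.03 and 0.09 m and y of tall_tub in the frame of bench between -0.15 and 0.15 m and angle between the y axis of tall_tub and the y axis of bench, either way round below 0.45 rad and linear speed of tall_tub below 0.02 m/s and x of cell_a in the frame of bench between 0.125 and 0.24 m and y of cell_a in the frame of bench between -0.15 and 0.15 m and height (world z) of each of cell_a, cell_b below 0.06 m and x of cell_b in the frame of bench between 0.125 and 0.24 m and y of cell_b in the frame of bench between -0.15 and 0.15 m and z of each of cell_a, cell_b in the frame of tall_tub above 0.115 m and linear speed of each of cell_a, cell_b below 0.03 m/s); the robot touches nothing.
It fails at once if the tub is lifted off the bench (its underside's centre more than 140 mm above the table) instead of tipped (height (world z) of tall_tub above 0.14 m).
It also fails if it takes over 32 s, if anything falls off the work surface, if the arm or the gripper's body presses on something with over 40 N, if the wrist force passes 120 N, or if a joint passes its speed limit or range.

## Robot

A 7-joint arm with a two-finger parallel gripper is mounted at the origin on the work surface. World frame = base frame: x ahead of the robot, y to its left, z up, the work surface at z = 0. Lengths are in m, angles in rad, forces in N, time in s.
With the tool pointing down it reaches from about 0.425 to 0.925 m from the base axis. Payload 6.8 kg.
Tool frame: the origin (TCP) lies at the very end of the fingers, on their centre line; the grasp point (between the pads) lies bot.grip_point_offset behind it (bot.grip_point_offset is the distance from the TCP to the grasp point, in m); z points along the fingers, y is the line along which they close (so a half turn about z gives the same grasp; the last joint's range is limited). The gripper opens to 85 mm and grips with 20 to 120 N. Pads are 22 mm wide; open, the fingers measure 114 mm over their backs; the gripper's body (76 mm by 85 mm) begins 54 mm behind the grasp point. The pads swing forward as they close: fully open they stand 13 mm farther back than shut.
Start: joints at [1.046, 0.477, 0.022, 1.555, -0.011, 1.109, -0.083], TCP at [0.273, -0.617, 0.231] pointing down, gripper open.
Joint ranges: [-2.96, 2.96], [-0.34, 2.1], [-1.41, 1.46], [0.24, 2.44], [-1.37, 4.51], [0.17, 1.92], [-2.96, 2.96]. Speed limits (rad/s): [2.39, 2.39, 3.14, 3.14, 3.14, 3.14, 3.14].

## Interface

Orientations are given as a unit quaternion [w, x, y, z].
In Python, from station import bot, imaging gives the robot as it stands. The module is installed in compiled form; this text tells all that it offers.
- The arm moves only by the tool carry_out, never from a script. Its argument "targets" is one flat list of numbers, 5 for each row, row after row: the closure in counts, from 0 (fully open) to 255 (shut), then the shift along the world's x, y, z in mm, then the turn about the world's z in degrees. A call has 1 to 20 rows; each row shifts and turns the commanded pose from where the row before left it; what a row does not reach is not made up. A row lasts 1/10 s, in which the tool goes at most 50 mm and 8.59 degrees, less where a joint would pass 70% of its speed; a pose out of reach is approached as far as the arm can. A call is refused whole if a number of a shift passes 50 or a number of a turn 8.59, either way. A call with a gripper value outside its range is refused whole. The fingers move at their own pace and stop on an object; "newtons" is the grip in N (left out, the last holds). Time passes only in rows, so rows that do not move let the fingers close. It gives the time, the measured TCP pose, the force, the opening and the grip force at its end, in the units of the state.
- bot.get_obs(): the state, without advancing time (a new reading comes with each control period).
- imaging.read_camera(name): name is "scene" or "side" or "wrist"; returns a dict with "frame" (480x640x3 uint8, red, green, blue), "fov_y" (degrees; the focal length in pixels is half the picture's height over the tangent of half this angle, whatever the lens; pixels are square), "cx", "cy" (the principal point, pixels), "pose" (4x4, takes a point from camera to world coordinates); the wrist camera has in their place "tool_from_camera" (4x4, takes a point from camera to tool coordinates, whose origin is the TCP and whose axes are the flange's). Camera axes: x right, y up, looking along -z (the intrinsics and any distortion apply to the point x, -y, -z); pixel columns grow to the right and rows downward; lengths in m; the calibration is good to about 2 mm. A picture is of the moment at which its call begins: read the wrist's pose just before it. There is no depth.
- bot.hand_in(): hands the job in; it is judged then, once.
The state is a dict: "t": time; "q": joint angles; "joint_vel": joint speeds; "joint_torque": joint torques, N m; "eef_pos": TCP position; "tool_rot": TCP orientation; "contact_force": force on the tool from outside, world axes, zero at the start; "torque": the same for the moment, N m; "gripper_width": opening from 0.0 (shut) to 1.0 (fully open); "grasp_force": force on a finger pad.
Only numpy, scipy, OpenCV 4.12 (cv2) and the standard library are available. Lean on these libraries where they do the work, as an engineer would, in place of code of your own. Each camera call takes 0.05 s, during which the arm holds its last target. There are 200 camera calls.

## Working session

There is one attempt and no reset: what is moved stays moved. The work goes in short steps, Python scripts to look and compute and a tool call to move; the robot and the scene stay as the last step left them, time stands still between calls to the robot, and variables do not carry over. Pictures are saved under pics/ and viewed, at most 10 in all, crops included, and the job is handed in when it is done.

Besides the shell and the picture viewer there is one more tool, called after ">>>" in YAML: its name, and indented under it one key for each argument. carry_out: Moves the arm, as the interface text tells. Its arguments: {"type":"object","properties":{"targets":{"type":"array","items":{"type":"number"}},"newtons":{"type":"number"}},"required":["targets"]}

```bash
mkdir -p pics
cat > h.py <<'E'
import numpy as np, cv2
from station import bot, imaging
def shot(n,f):
    c=imaging.read_camera(n); cv2.imwrite('pics/'+f,c['frame'][:,:,::-1]); return c
def ray(c,u,v):
    f=240/np.tan(np.radians(c['fov_y'])/2); P=np.array(c['pose'])
    d=np.array([(u-c['cx'])/f,-(v-c['cy'])/f,-1]); return P[:3,3],P[:3,:3]@d
def onz(c,u,v,z):
    o,d=ray(c,u,v); return o+d*(z-o[2])/d[2]
def proj(c,p):
    f=240/np.tan(np.radians(c['fov_y'])/2); P=np.array(c['pose']); q=P[:3,:3].T@(np.array(p)-P[:3,3])
    return c['cx']+f*q[0]/-q[2], c['cy']-f*q[1]/-q[2]
E
python3 - <<'E'
from h import *
import pickle
for n in('scene','side'):
    c=shot(n,n+'0.png'); print(n,{k:v for k,v in c.items() if k!='frame'}); pickle.dump(c,open(n+'.pkl','wb'))
print(bot.get_obs(), bot.grip_point_offset)
E
```

```text
scene {'fov_y': 46.927015939259704, 'cx': 313.12115976116166, 'cy': 244.1578955680924, 'pose': array([[-0.77856591, -0.53680784,  0.325073  ,  0.871901  ],
       [ 0.62750665, -0.67284547,  0.3918091 ,  0.50574458],
       [ 0.0083977 ,  0.50903468,  0.86070504,  0.92410806],
       [ 0.        ,  0.        ,  0.        ,  1.        ]])}
side {'fov_y': 56.54662987666741, 'cx': 318.5146404444988, 'cy': 247.2673380807973, 'pose': array([[ 0.99615528,  0.06902067, -0.05395192,  0.54146531],
       [-0.0864978 ,  0.67730158, -0.73060297, -0.44967476],
       [-0.01388498,  0.73246073,  0.68066768,  0.59416426],
       [ 0.        ,  0.        ,  0.        ,  1.        ]])}
{'t': 0.1, 'q': array([ 1.04587964,  0.4777672 ,  0.02234165,  1.55637532, -0.01146743,
        1.10926664, -0.08307945]), 'joint_vel': array([ 0.00140513, -0.00205425,  0.00151449, -0.00319922,  0.00111877,
       -0.00148579,  0.00037782]), 'joint_torque': array([ 4.26997896e-03, -5.97760034e+01,  1.61333151e+00, -2.81952614e+01,
        1.28334883e-02,  4.99597445e-03, -3.17262368e-05]), 'eef_pos': array([ 0.27303798, -0.61672397,  0.23037994]), 'tool_rot': array([-8.06642653e-04,  9.78355355e-01,  2.06930150e-01, -2.48842801e-04]), 'contact_force': array([-0.78041703, -0.03329713, -0.34450673]), 'torque': array([ 0.05412079, -0.01030618,  0.03052113]), 'grasp_force': 0.0, 'gripper_width': 1.0039342982155515} 0.0187
```

View pics/scene0.png

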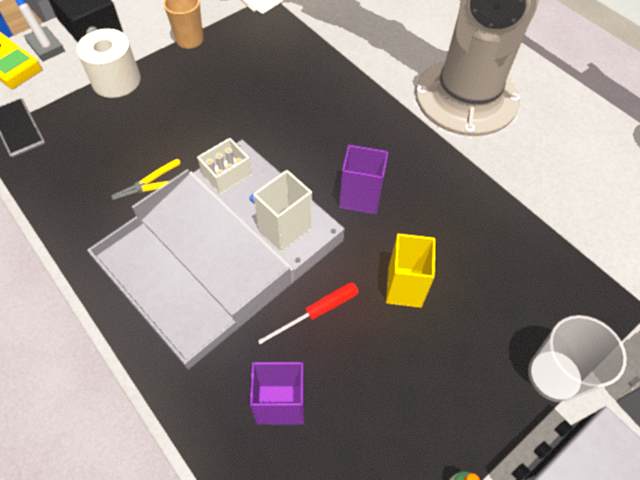

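View pics/side0.png

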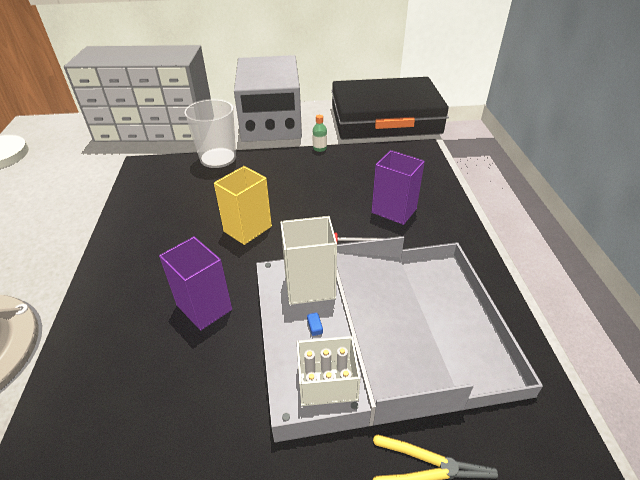

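The scene view shows the tall tub around (284,210), on the +y half of the bench, and the low tub at (225,165). A purple tub at (363,180) and a yellow one at (410,270) stand on the robot side. In the side view the tall tub's rim is around (282-336, 217-247) and its base is at (290,304)-(335,299).

Run:
```python
from h import *
import pickle
np.set_printoptions(precision=4,suppress=True)
s=pickle.load(open('side.pkl','rb')); c=pickle.load(open('scene.pkl','rb'))
def P(n,cam,pts,z):
    for p in pts: print(n,p,onz(cam,*p,z))
P('side rim',s,[(282,222),(331,217),(336,241),(285,247)],.165)
P('side base',s,[(290,304),(335,299)],.045)
P('scene rim',c,[(286,173),(311,187),(282,207),(256,194)],.165)
P('side deck',s,[(258,263),(273,430)],.045)
P('side stop top',s,[(337,272),(372,410)],.053)
P('side trough wall',s,[(458,244),(541,385)],.032)
P('scene trough wall',c,[(90,248),(188,360)],.032)
P('scene deck',c,[(242,142),(343,233)],.045)
P('scene low rim',c,[(228,140),(250,158),(221,175),(198,153)],.1)
P('side low rim',s,[(297,341),(353,337),(358,371),(299,377)],.1)
P('purple side rim',s,[(161,257),(195,238),(221,258),(188,280)],.12)
P('purple scene rim',c,[(348,147),(387,150),(383,181),(343,178)],.12)
P('yellow scene rim',c,[(397,235),(435,239),(431,273),(391,269)],.12)
for n,k in(('side',s),('scene',c)):
    im=k['frame']; x,y=((230,190) if n=='side' else (180,120)); w,h=(200,240) if n=='side' else (200,180)
    cv2.imwrite(f'pics/{n}c.png',cv2.resize(im[y:y+h,x:x+w,::-1],None,fx=2.5 if n=='side' else 3,fy=2.5 if n=='side' else 3,interpolation=cv2.INTER_CUBIC))
```

```text
side rim (282, 222) [0.5256 0.0723 0.165 ]
side rim (331, 217) [0.6003 0.0765 0.165 ]
side rim (336, 241) [0.6016 0.0216 0.165 ]
side rim (285, 247) [0.5283 0.0163 0.165 ]
side base (290, 304) [0.5283 0.0122 0.045 ]
side base (335, 299) [0.6008 0.0155 0.045 ]
scene rim (286, 173) [0.5323 0.0199 0.165 ]
scene rim (311, 187) [0.5172 0.0701 0.165 ]
scene rim (282, 207) [0.5806 0.0722 0.165 ]
scene rim (256, 194) [0.5988 0.0238 0.165 ]
side deck (258, 263) [0.4763 0.1103 0.045 ]
side deck (273, 430) [ 0.4989 -0.1905  0.045 ]
side stop top (337, 272) [0.61   0.0672 0.053 ]
side stop top (372, 410) [ 0.6259 -0.1799  0.053 ]
side trough wall (458, 244) [0.8441 0.1364 0.032 ]
side trough wall (541, 385) [ 0.8671 -0.1553  0.032 ]
scene trough wall (90, 248) [ 0.8645 -0.1527  0.032 ]
scene trough wall (188, 360) [0.8384 0.1442 0.032 ]
scene deck (242, 142) [ 0.5008 -0.1777  0.045 ]
scene deck (343, 233) [0.481  0.1215 0.045 ]
scene low rim (228, 140) [ 0.5424 -0.156   0.1   ]
scene low rim (250, 158) [ 0.535  -0.0929  0.1   ]
scene low rim (221, 175) [ 0.601  -0.0934  0.1   ]
scene low rim (198, 153) [ 0.6057 -0.1647  0.1   ]
side low rim (297, 341) [ 0.5364 -0.0985  0.1   ]
side low rim (353, 337) [ 0.6112 -0.0994  0.1   ]
side low rim (358, 371) [ 0.6101 -0.1509  0.1   ]
side low rim (299, 377) [ 0.5361 -0.1523  0.1   ]
purple side rim (161, 257) [0.3364 0.0619 0.12  ]
purple side rim (195, 238) [0.3835 0.1012 0.12  ]
purple side rim (221, 258) [0.4287 0.0504 0.12  ]
purple side rim (188, 280) [0.384  0.0088 0.12  ]
purple scene rim (348, 147) [0.3831 0.0149 0.12  ]
purple scene rim (387, 150) [0.3304 0.0661 0.12  ]
purple scene rim (383, 181) [0.3855 0.1151 0.12  ]
purple scene rim (343, 178) [0.438  0.0647 0.12  ]
yellow scene rim (397, 235) [0.4447 0.2149 0.12  ]
yellow scene rim (435, 239) [0.3996 0.2612 0.12  ]
yellow scene rim (431, 273) [0.4514 0.3033 0.12  ]
yellow scene rim (391, 269) [0.4977 0.2568 0.12  ]
```

View pics/sidec.png

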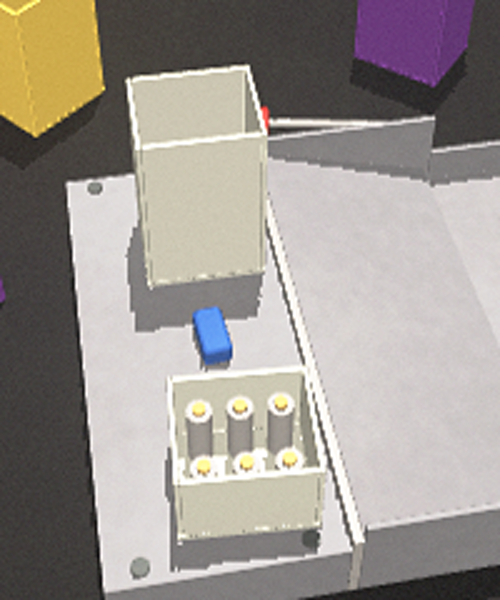

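View pics/scenec.png

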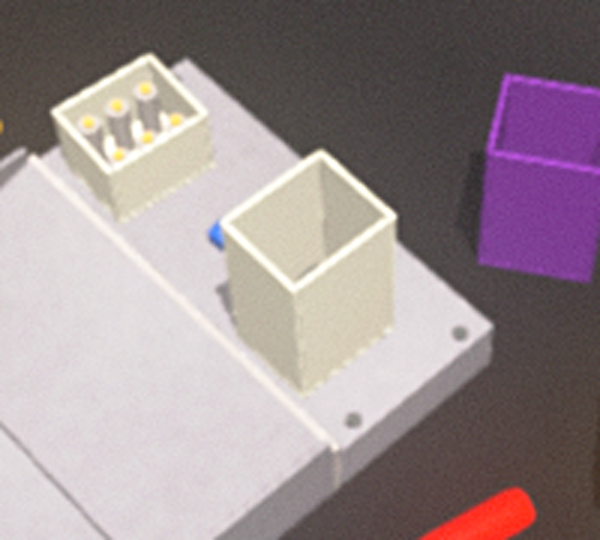

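The bench is yawed about +4.4°. The tall tub is centred at about (0.562, 0.046), with its back face at x≈0.524. I'll swing in high with the fingers shut.

>>> carry_out:
  targets: [255, 11.5, 36.5, 0, -1.1, 255, 11.5, 36.5, 0, -1.1, 255, 11.5, 36.5, 0, -1.1, 255, 11.5, 36.5, 0, -1.1, 255, 11.5, 36.5, 0, -1.1, 255, 11.5, 36.5, 0, -1.1, 255, 11.5, 36.5, 0, -1.1, 255, 11.5, 36.5, 0, -1.1, 255, 11.5, 36.5, 0, -1.1, 255, 11.5, 36.5, 0, -1.1, 255, 11.5, 36.5, 0, -1.1, 255, 11.5, 36.5, 0, -1.1, 255, 11.5, 36.5, 0, -1.1, 255, 11.5, 36.5, 0, -1.1, 255, 11.5, 36.5, 0, -1.1, 255, 11.5, 36.5, 0, -1.1, 255, 11.5, 36.5, 0, -1.1, 255, 11.5, 36.5, 0, -1.1, 255, 0, 0, 0, 0, 255, 0, 0, 0, 0]

```text
t: 2.1
eef_pos: [0.48, 0.0404, 0.2309]
tool_rot: [0.0, 0.999, 0.037, -0.0]
contact_force: [0.1, -0.9, 0.2]
gripper_width: 0.001
grasp_force: 0.0
```

>>> carry_out:
  targets: [255, 0, 0, -30, 0, 255, 0, 0, -30, 0, 255, 0, 0, -30, 0, 255, 0, 0, -30, 0, 255, 0, 0, 0, 0, 255, 6, 0.5, 0, 0, 255, 6, 0.5, 0, 0, 255, 6, 0.5, 0, 0, 255, 4, 0.3, 0, 0, 255, 0, 0, 0, 0]

```text
t: 3.1
eef_pos: [0.5035, 0.0417, 0.112]
tool_rot: [-0.0, 0.999, 0.035, 0.001]
contact_force: [-0.0, -0.1, -0.6]
gripper_width: 0.002
grasp_force: 0.0
```

Run:
```python
from h import *
c=shot('side','side1.png'); cv2.imwrite('pics/side1c.png',cv2.resize(c['frame'][150:390,190:450,::-1],None,fx=2.4,fy=2.4,interpolation=cv2.INTER_CUBIC))
```

```text
(no output)
```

View pics/side1c.png

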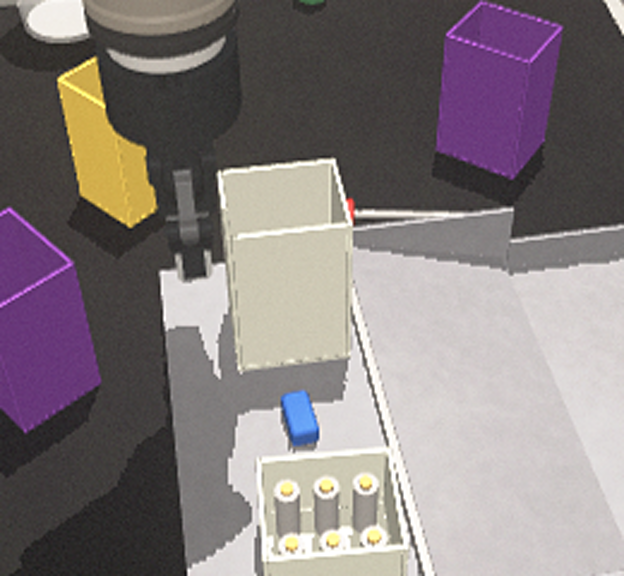

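The shut fingers are behind the tub, about 10 mm short of its back face and clear of the purple tub. I'll push slowly towards the stop.

>>> carry_out:
  targets: [255, 4, 0.3, 0, 0, 255, 4, 0.3, 0, 0, 255, 3, 0.2, 0, 0, 255, 3, 0.2, 0, 0, 255, 3, 0.2, 0, 0]

```text
t: 3.65
eef_pos: [0.5187, 0.0427, 0.1111]
tool_rot: [0.0, 0.999, 0.036, -0.001]
contact_force: [-5.1, 0.6, 3.9]
gripper_width: -0.003
grasp_force: 2.0
```

>>> carry_out:
  targets: [255, 2, 0.2, 0, 0, 255, 2, 0.2, 0, 0, 255, 2, 0.2, 0, 0]

```text
t: 3.95
eef_pos: [0.525, 0.0433, 0.1112]
tool_rot: [0.0, 0.999, 0.036, -0.0]
contact_force: [-6.2, -0.7, 6.5]
gripper_width: 0.002
grasp_force: 3.7
```

Run:
```python
from h import *
c=shot('side','side2.png'); cv2.imwrite('pics/side2c.png',cv2.resize(c['frame'][150:390,190:450,::-1],None,fx=2.4,fy=2.4,interpolation=cv2.INTER_CUBIC))
```

```text
(no output)
```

View pics/side2c.png

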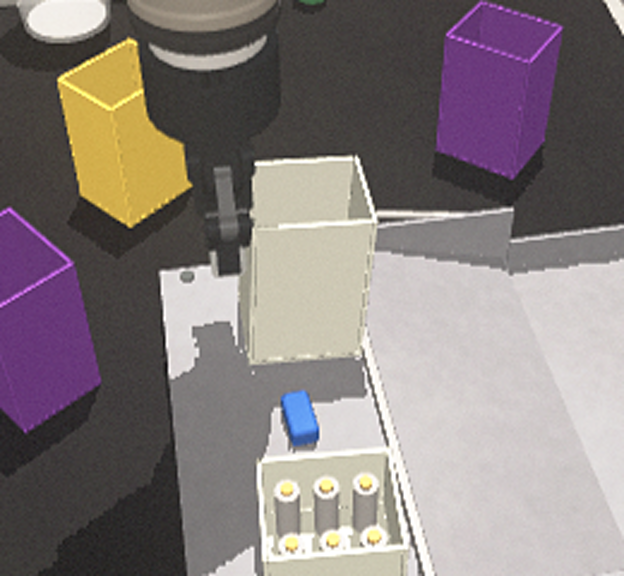

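The tub is against the stop and has just started to tilt, by about 6°. I'll back off, rise to push height, and push high along an arc.

>>> carry_out:
  targets: [255, -10, -0.8, 0, 0, 255, 0, 0, 18, 0, 255, 0, 0, 18, 0, 255, 4, 0.3, 0, 0, 255, 4, 0.3, 0, 0, 255, 5, 0.4, 2.5, 0, 255, 5, 0.4, 2.5, 0, 255, 5, 0.4, 2.5, 0, 255, 5, 0.4, 2.5, 0, 255, 5, 0.4, 2, 0, 255, 5, 0.4, 1.5, 0, 255, 5, 0.4, 1.5, 0, 255, 5, 0.4, 1, 0, 255, 5, 0.4, 1, 0]

```text
t: 5.4
eef_pos: [0.5689, 0.0469, 0.1645]
tool_rot: [-0.0, 0.999, 0.036, 0.0]
contact_force: [-0.4, 0.4, 2.7]
gripper_width: 0.003
grasp_force: 1.2
```

Run:
```python
from h import *
c=shot('side','side3.png'); cv2.imwrite('pics/side3c.png',cv2.resize(c['frame'][150:390,190:450,::-1],None,fx=2.4,fy=2.4,interpolation=cv2.INTER_CUBIC))
```

```text
(no output)
```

View pics/side3c.png

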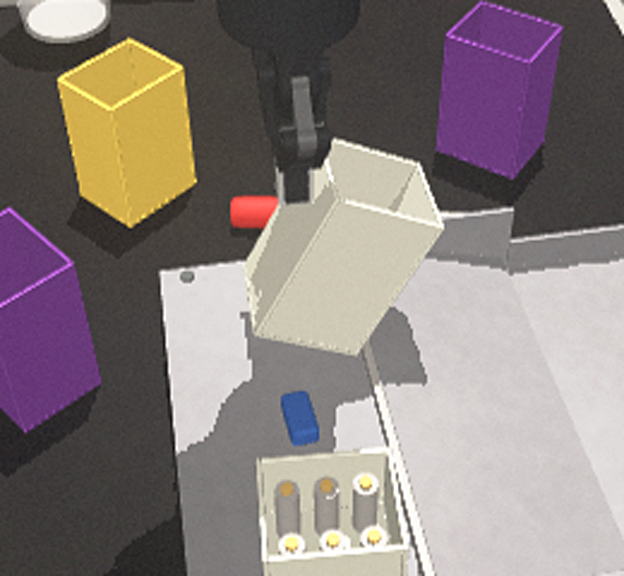

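The tub leans about 28°, pivoting on the stop, and stays square. I'll keep pushing.

>>> carry_out:
  targets: [255, 5, 0.4, 0.5, 0, 255, 5, 0.4, 0.5, 0, 255, 5, 0.4, 0, 0, 255, 5, 0.4, 0, 0, 255, 5, 0.4, 0, 0, 255, 5, 0.4, 0, 0, 255, 5, 0.4, 0, 0, 255, 4, 0.3, 0, 0, 255, 4, 0.3, 0, 0, 255, 3, 0.2, 0, 0, 255, 3, 0.2, 0, 0, 255, 3, 0.2, 0, 0, 255, 3, 0.2, 0, 0, 255, 0, 0, 0, 0, 255, 0, 0, 0, 0, 255, 0, 0, 0, 0]

```text
t: 7.05
eef_pos: [0.6232, 0.051, 0.1653]
tool_rot: [0.0, 0.999, 0.036, -0.0]
contact_force: [-0.3, 0.5, -1.1]
gripper_width: 0.0
grasp_force: 0.0
```

Run:
```python
from h import *
c=shot('side','side4.png'); cv2.imwrite('pics/side4c.png',cv2.resize(c['frame'][150:420,200:560,::-1],None,fx=2,fy=2,interpolation=cv2.INTER_CUBIC))
```

```text
(no output)
```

View pics/side4c.png

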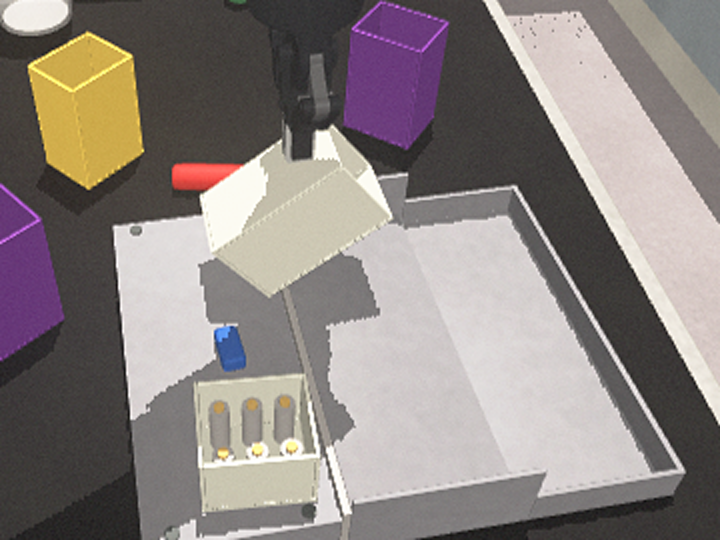

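The tub leans about 53° and is close to balance. A few more small pushes should do it.

>>> carry_out:
  targets: [255, 3, 0.2, 0, 0, 255, 3, 0.2, 0, 0, 255, 3, 0.2, 0, 0, 255, 3, 0.2, 0, 0, 255, 3, 0.2, 0, 0, 255, 3, 0.2, 0, 0, 255, 0, 0, 0, 0, 255, 0, 0, 0, 0, 255, 0, 0, 0, 0, 255, 0, 0, 0, 0, 255, 0, 0, 0, 0]

```text
t: 8.2
eef_pos: [0.6412, 0.0521, 0.1653]
tool_rot: [0.0, 0.999, 0.036, 0.0]
contact_force: [-0.1, 0.1, -0.3]
gripper_width: -0.001
grasp_force: 0.0
```

Run:
```python
from h import *
c=shot('side','side5.png'); cv2.imwrite('pics/side5c.png',cv2.resize(c['frame'][150:420,200:560,::-1],None,fx=2,fy=2,interpolation=cv2.INTER_CUBIC))
```

```text
(no output)
```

View pics/side5c.png

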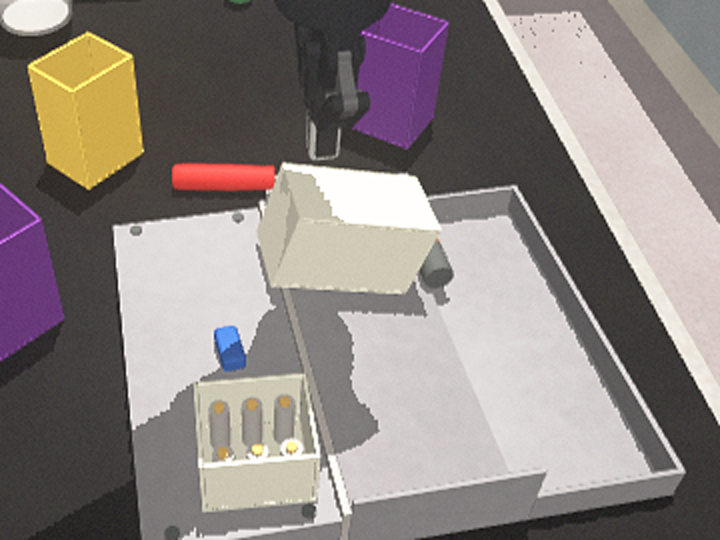

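The tub lies on the ramp and a cell is rolling out at (435,265). I'll raise the arm clear and let things settle.

>>> carry_out:
  targets: [255, 0, 0, 20, 0, 255, -10, 0, 30, 0, 255, -20, -10, 30, 0, 255, -20, -20, 30, 0, 255, -20, -30, 10, 0, 255, -20, -30, 0, 0, 255, -20, -30, 0, 0, 255, -20, -30, 0, 0, 255, 0, 0, 0, 0, 255, 0, 0, 0, 0, 255, 0, 0, 0, 0, 255, 0, 0, 0, 0, 255, 0, 0, 0, 0, 255, 0, 0, 0, 0]

```text
t: 9.65
eef_pos: [0.5115, -0.0972, 0.2852]
tool_rot: [-0.0, 0.999, 0.036, -0.0]
contact_force: [0.6, 0.8, -0.7]
gripper_width: 0.001
grasp_force: 0.0
```

Run:
```python
from h import *
import pickle
s=shot('side','side6.png'); c=shot('scene','scene6.png'); pickle.dump((s,c),open('6.pkl','wb'))
a=cv2.resize(s['frame'][190:400,290:550,::-1],(390,315)); b=cv2.resize(c['frame'][120:370,80:350,::-1],(390,361))
o=np.zeros((361,780,3),np.uint8); o[:315,:390]=a; o[:,390:]=b; cv2.imwrite('pics/both6.png',o)
```

```text
(no output)
```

View pics/both6.png

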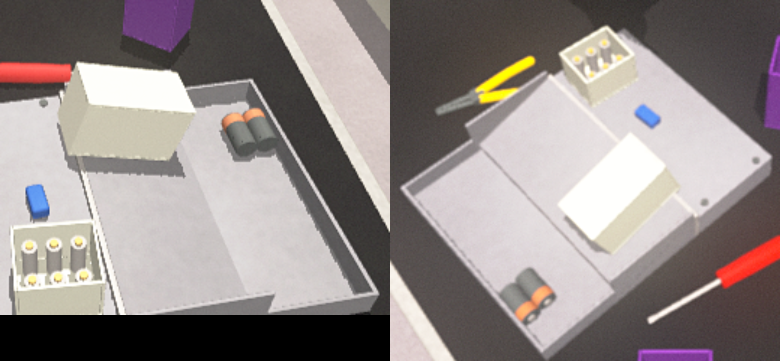

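Both cells lie in the trough by the far wall, and the tub lies on the ramp with its mouth to the trough. I'll wait a moment, confirm nothing is moving, then hand in.

>>> carry_out:
  targets: [255, 0, 0, 0, 0, 255, 0, 0, 0, 0, 255, 0, 0, 0, 0, 255, 0, 0, 0, 0, 255, 0, 0, 0, 0, 255, 0, 0, 0, 0, 255, 0, 0, 0, 0, 255, 0, 0, 0, 0, 255, 0, 0, 0, 0, 255, 0, 0, 0, 0]

```text
t: 10.75
eef_pos: [0.5112, -0.0978, 0.2853]
tool_rot: [-0.0, 0.999, 0.036, -0.0]
contact_force: [-0.3, 0.0, 0.4]
gripper_width: 0.004
grasp_force: 0.0
```

Run:
```python
from h import *
import pickle
s,c=pickle.load(open('6.pkl','rb')); n=shot('side','side7.png')
d=cv2.absdiff(cv2.GaussianBlur(s['frame'],(5,5),0),cv2.GaussianBlur(n['frame'],(5,5),0))[190:400,310:550].max(2)
print(d.max(),(d>25).sum())
if (d>25).sum()<15: print(bot.hand_in())
```

```text
4 0
the job is handed in; nothing more can be done
None
```

The tall tub was tipped over the stop and lies on the ramp with its mouth to the trough; both cells are at rest in the trough, the arm is clear, and the job was handed in at about 11 s (no verdict was returned).

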